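Lay the block on the tilted drill table

ROBOT

A 7-joint arm with a two-finger parallel gripper is mounted at the origin on a cart in front of the work surface, level with it; the furniture and walls round the work are solid. World frame = base frame: x ahead of the robot, y to its left, z up, the work surface at z = 0. Lengths are in m, angles in rad, forces in N, time in s.
With the tool pointing down it reaches from about 0.425 to 0.825 m from the base axis. Payload 3.6 kg.
Tool frame: the origin (TCP) lies on the centre line of the jaws, within the pads' length; the fingertips stand 14 mm ahead of it and the grasp point (between the pads) lies 5 mm behind it; z points along the fingers, y is the line along which they close (so a half turn about z gives the same grasp; the last joint's range is limited). The gripper opens to 85 mm and grips with 20 to 120 N. Pads are 22 mm wide; open, the fingers measure 114 mm over their backs; the gripper's body (76 mm by 85 mm) begins 54 mm behind the grasp point. The pads swing forward as they close: fully open they stand 13 mm farther back than shut.
Start: joints at [-1.244, 0.615, -0.013, 1.423, 0.008, 1.103, -0.04], TCP at [0.225, 0.61, 0.245] pointing down, gripper open.
Joint ranges: [-3.12, 3.12], [-0.3, 2.06], [-1.34, 1.32], [0.26, 2.42], [-1.36, 4.5], [0.01, 1.98], [-2.84, 2.84]. Speed limits (rad/s): [2.79, 2.79, 3.14, 3.14, 3.14, 3.14, 3.14].

INTERFACE

Orientations are given as a rotation vector (axis times angle).
In Python, from workcell import robot, vision, sensors gives the robot as it stands (robot), with the cameras (vision) and the readings (sensors).
- The arm moves only by the shell command python3 jog.py 'ROWS' [FORCE]. ROWS is rows parted by semicolons, their numbers by spaces, 1 to 12 of them, each of 7 numbers: the finger opening in m, then dx, dy, dz in m, then a rotation vector rx, ry, rz in rad; each row is the pose to reach, as a shift and turn from the pose commanded when the command began, along the tool's axes at that moment; what a row does not reach only later rows make up. A row lasts 1/8 s, in which the tool goes at most 0.0625 m and 0.188 rad, less where a joint would pass 70% of its speed; a pose out of reach is approached as far as the arm can. The fingers move at their own pace and stop on an object; FORCE is the grip in N (left out, the last holds). Time passes only in rows, so rows that do not move let the fingers close. It prints the time, the measured TCP pose, the force, the opening and the grip force at its end.
- sensors.read_state(): the state, without advancing time (a new reading comes with each control period).
- vision.read_camera(name): name is "side" or "top"; returns the picture (400x640x3 uint8, red, green, blue); there is no depth.
- vision.calibration(name): a dict with "intrinsics" (3x3 intrinsics, pixels), "k1" (the pictures are not rectified: a ray, as slopes to the right and down, at radius r is drawn at 1 + k1 r^2 times it, then the intrinsics apply), "camera_from_world" (4x4, takes a point from world to camera coordinates). Camera axes: x right, y up, looking along -z (the intrinsics and any distortion apply to the point x, -y, -z); pixel columns grow to the right and rows downward; lengths in m; the calibration is good to about 2 mm. A picture is of the moment at which its call begins. calibration takes no time and is no camera call.
- robot.finish_job(): hands the job in; it is judged then, once.
The state is a dict: "time_s": time; "joint_positions": joint angles; "joint_vel": joint speeds; "effort": joint torques, N m; "position": TCP position; "tool_rot": TCP orientation; "force": force on the tool from outside, world axes, zero at the start; "torque": the same for the moment, N m; "grip_width": finger opening in m; "gripper_force": force on a finger pad.
Only numpy, scipy, OpenCV 4.12 (cv2) and the standard library are available. Lean on these libraries where they do the work, as an engineer would, in place of code of your own. Each camera call takes 0.05 s, during which the arm holds its last target. There are 200 camera calls.

TASK

Lay the hardwood block on the tilted table of the small drill press, ready to be drilled: flat on the table, its long side running up the slope, its lower end against the stop lip, and centred across the table. Set it down rather than dropping it, leave the table's tilt as it is, and leave the sanding block and the tape measure where they lie.

Things in the scene. Friction and masses are not known exactly. Their poses are not given: they have to be found in the camera images.
- block_center (a point): Centre of the plain hardwood block, a loose rectangular block 45 (x) x 70 (y) x 40 (z) mm, about 0.14 kg, lying on the bench on a 45 x 70 mm face. The point's axes are the block's: y along the 70 mm length, x across the 45 mm width, z up through the 40 mm height as it lies. It is the smaller and taller of the two wooden blocks.
- wood_block: The same hardwood block; origin under its centre (20 mm below block_center), same axes.
- table_stop (a point): Point on the tilting steel table: on the deck's surface, mid-width, at the foot of the stop lip's inner face. x runs up the slope along the deck, y across it (level), z out of it. Deck: x 0 to 100 mm, y +-60, 12 thick, a 12 mm slot along its middle that the block bridges. Lip along the low edge: 12 thick, 14 high. Block in place: centre about x 35, y 0, z 20 mm. Slope 24 to 34 degrees.
- drill_press: Small fixed grey bench drill press. Origin on the bench right below the table's hinge; -x is its front, z up. Base x -70 to 140, y +-65, 14 mm high. Column 30 mm thick at x 112. Hinge line at z 85, 30 mm below the deck's surface and 45 mm up the slope from the lip. The head overhangs the table (see bit_tip), so an upright gripper has no room there: come from the front, square to the deck.
- bit_tip (a point): Tip of the drill bit, which hangs over the table: 283 mm over the bench, 28 mm in front of the hinge line. Above it the 6 mm bit, from 29 mm up the chuck (32 mm across), from 84 mm up the head: 84 mm wide, reaching 15 mm in front of the bit, 463 mm over the bench; feed spokes on its -y side.
- table (a joint): Tilt of the drill table, rad: 0 is level, grows as the front edge goes down; starts between 0.42 and 0.60. Its hinge is clamped stiff (slips at about 6 N m, that is over 100 N at the deck's edge) and should not be moved. Near the press a tall drawer cabinet fills the back of the bench, world x over 0.64 m, y -0.31 to 0.02: carry round its front.
- sanding_block: Bystander: loose flat wooden sanding block, 61 x 100 x 32 mm; origin under its centre, y along the length, z up.
- tape_measure: Bystander: loose tape measure, 36 x 87 x 62 mm; origin under its centre, y along the length, z up.

How it is judged:
By the outcome, as a careful person would: the job done as asked, in the order asked, and still so for the second after the job is handed in, with the robot touching nothing.
It also fails if it takes over 35 s, if anything falls off the work surface, if the arm or the gripper's body presses on something with over 40 N, if the wrist force passes 120 N, or if a joint passes its speed limit or range.

## Working session

There is one attempt and no reset: what is moved stays moved. The work goes in short steps, Python scripts to look and compute and a shell command to move; the robot and the scene stay as the last step left them, time stands still between calls to the robot, and variables do not carry over. Pictures are saved under pics/ and viewed, at most 10 in all, crops included, and the job is handed in when it is done.

```bash
ls; mkdir -p pics
python3 - <<'E'
from workcell import robot, vision, sensors
import cv2
s=sensors.read_state();print(s['position'],s['tool_rot'],s['grip_width'])
for n in('side','top'):
    cv2.imwrite(f'pics/{n}0.png',vision.read_camera(n)[:,:,::-1])
    c=vision.calibration(n);print(n,c)
E
```

```text
jog.py
pics
workcell.py
[0.22490547 0.60907039 0.2441445 ] [-0.55257912 -3.09218911  0.00397971] 0.08563005397507696
side {'intrinsics': array([[416.4243047 ,   0.        , 323.63389621],
       [  0.        , 416.4243047 , 201.90385302],
       [  0.        ,   0.        ,   1.        ]]), 'k1': -0.06177646913781588, 'camera_from_world': array([[ 0.82143922, -0.57029002, -0.00262855, -0.44028053],
       [ 0.39097814,  0.55979303,  0.73059418, -0.34228806],
       [-0.41517912, -0.60116642,  0.68280688, -1.36717942],
       [ 0.        ,  0.        ,  0.        ,  1.        ]])}
top {'intrinsics': array([[450.30170489,   0.        , 322.45290459],
       [  0.        , 450.30170489, 205.13208588],
       [  0.        ,   0.        ,   1.        ]]), 'k1': -0.10184045469039996, 'camera_from_world': array([[ 0.00171065, -0.99999314,  0.00328475, -0.00492098],
       [ 0.9977463 ,  0.00192712,  0.06707166, -0.54200194],
       [-0.06707753,  0.00316261,  0.99774275, -1.42432161],
       [ 0.        ,  0.        ,  0.        ,  1.        ]])}
```

View pics/side0.png

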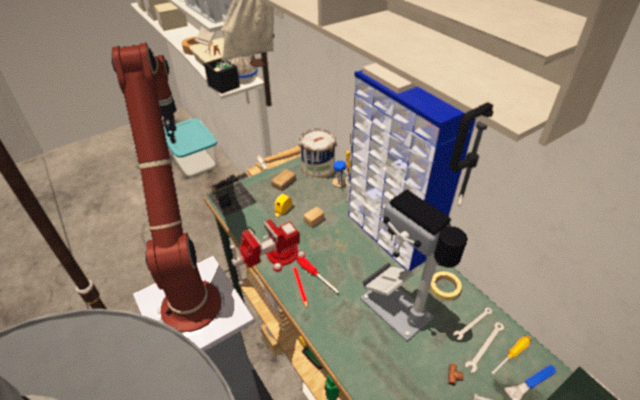

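View pics/top0.png

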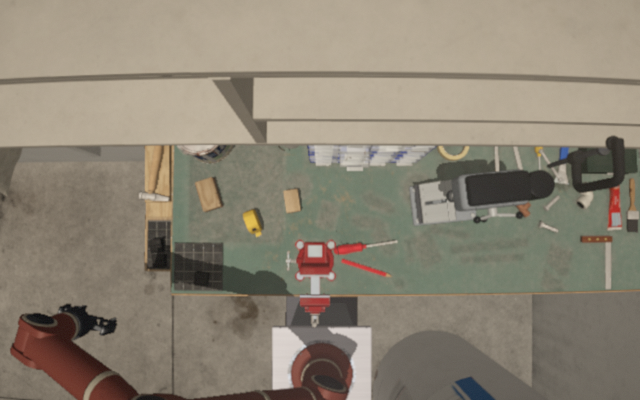

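The side view shows the block at (315,215), the sanding block at (284,179), the tape at (283,204) and the press table at about (385,282). In the top view the block is at (292,200) and the deck at about (430,202), so the press front faces world +y. I'll enlarge these areas.

Run:
```python
import cv2, numpy as np
t=cv2.imread('pics/top0.png');s=cv2.imread('pics/side0.png')
def crop(im,x,y,w,h,k):return cv2.resize(im[y:y+h,x:x+w],None,fx=k,fy=k,interpolation=cv2.INTER_CUBIC)
# each crop is 10x for block (40x40->400x300) etc.
A=crop(t,272,182,40,30,10);B=crop(s,295,200,40,30,10)
C=crop(t,405,165,80,60,5);D=crop(s,350,250,80,60,5)
im=np.vstack([np.hstack([A,B]),np.hstack([C,D])])
cv2.imwrite('pics/crop0.png',im)
```

```text
(no output)
```

View pics/crop0.png

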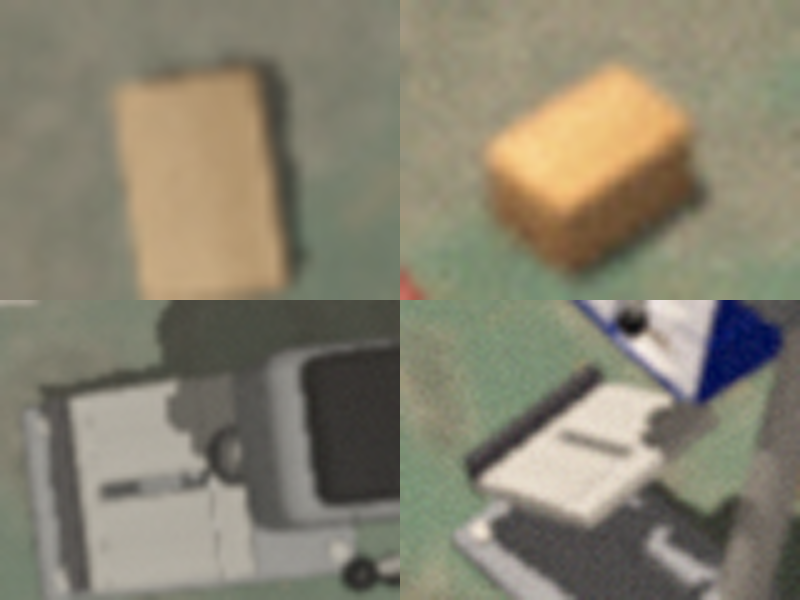

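The crops give me the block's top corners in both views, plus the deck's lip foot ends, its upper near corner and the slot line. I'll fit the poses from these.

```bash
cat > h.py <<'E'
import numpy as np,cv2
from workcell import robot, vision, sensors
from scipy.optimize import least_squares
from scipy.spatial.transform import Rotation as R
CAL={n:vision.calibration(n) for n in('side','top')}
def proj(n,P):
    c=CAL[n];P=np.atleast_2d(P);q=P@c['camera_from_world'][:3,:3].T+c['camera_from_world'][:3,3]
    s=np.c_[q[:,0],-q[:,1]]/-q[:,2:3];s=s*(1+c['k1']*(s**2).sum(1,keepdims=True))
    K=c['intrinsics'];return s*K[0,0]+K[:2,2]
def unc(p,k,o,off=(0,0)):return (np.array(p,float)-off+.5)/k-.5+o
def Rz(a):return R.from_euler('z',a).as_matrix()
def blk(v,L=(.045,.07,.04)):  # v=center x,y,z,yaw(block y axis: yaw=0 -> +y)
    return lambda a:np.array(v[:3])+(np.array(a)*np.array(L)/2)@Rz(v[3]).T
def deck(v): # v=px,py,yaw,tilt,dz ; returns deck->world
    Rw=Rz(v[2])@R.from_euler('y',-v[3]).as_matrix() # x up the slope
    o=np.array([v[0],v[1],.085+v[4]])+Rw@[-.045,0,.030]
    return Rw,o
E
python3 - <<'E'
from h import *
# block: yaw ~ -90deg: block y -> +x world, block x -> -y
a=[[-1,1,1],[1,1,1],[1,-1,1],[-1,-1,1]] # far+y, far-y, near-y, near+y
T=unc([(118,85),(258,68),(291,290),(141,312)],10,(272,182))
S=unc([(218,65),(292,130),(165,212),(88,158)],10,(295,200))
Sb=unc([(170,272)],10,(295,200))
def f(v):
    b=blk(v);return np.r_[proj('top',b(a))-T,proj('side',b(a))-S,proj('side',b([[1,-1,-1]]))-Sb].ravel()
r=least_squares(f,[.56,.08,.02,-1.57]);print('block',r.x.round(4));print(r.fun.reshape(-1,2).round(2))
T=unc([(70,397),(90,588),(250,579)],5,(405,165),(0,300)); TP=[[0,.06,0],[0,-.06,0],[.1,-.06,0]]
S=unc([(605,382),(480,487),(588,514)],5,(350,250),(400,300)); 
BT=unc([(25,405)],5,(405,165),(0,300));BS=unc([(455,535)],5,(350,250),(400,300))
def g(v):
    Rw,o=deck(v[:5]);W=np.array(TP)@Rw.T+o
    sl=np.array([[v[5],0,0],[v[6],0,0]])@Rw.T+o
    Bp=np.array([[-.07,.065,.014],[-.07,-.065,.014]])@Rz(v[2]).T+[v[0],v[1],0]
    return np.r_[proj('top',W)-T,proj('side',W)-S,proj('top',Bp[:1])-BT,proj('side',Bp[1:])-BS,
      proj('top',sl[:1])-unc([(100,491)],5,(405,165),(0,300)),proj('side',sl)-unc([(562,436),(631,452)],5,(350,250),(400,300))].ravel()
for fix in(0,1):
    w=(lambda v:np.r_[g(v),v[4]*1e5]) if fix else g
    r=least_squares(w,[.56,-.4,-1.57,.5,0,.02,.08]);print('press',r.x.round(4));print(g(r.x).reshape(-1,2).round(2).tolist())
    Rw,o=deck(r.x[:5]);print('stop',o,'Rw',Rw.round(3).tolist())
E
```

```text
block [ 0.5549  0.0935  0.0189 -1.4298]
[[-0.22  0.57]
 [-0.14  0.31]
 [-0.45 -0.03]
 [ 0.43 -0.26]
 [ 0.37  0.14]
 [ 0.67 -0.57]
 [ 0.02 -0.05]
 [ 0.05 -0.7 ]
 [-0.24  1.11]]
press [ 0.549  -0.3606 -1.464   0.6039 -0.003   0.0132  0.0797]
[[-0.12, 0.31], [0.49, 0.74], [0.06, -0.97], [0.95, 0.65], [0.44, -0.68], [-0.36, -0.15], [-0.6, 0.03], [-0.41, -0.54], [0.2, 0.23], [-0.29, 0.13], [-0.08, 0.33]]
stop [ 0.54318972 -0.30678364  0.08109222] Rw [[0.088, 0.994, -0.061], [-0.818, 0.107, 0.565], [0.568, 0.0, 0.823]]
press [ 0.5483 -0.361  -1.4654  0.6136 -0.      0.0125  0.0804]
[[0.24, 0.39], [0.8, 0.89], [0.34, -0.77], [1.02, 0.36], [0.44, -0.98], [-0.46, -0.71], [-0.43, 0.19], [-0.47, -0.39], [0.35, 0.38], [-0.39, -0.23], [0.03, -0.14]]
stop [ 0.54264177 -0.30725356  0.08361612] Rw [[0.086, 0.994, -0.061], [-0.813, 0.105, 0.573], [0.576, 0.0, 0.818]]
```

```bash
cat >> h.py <<'E'
def overlay(n,im,o,w,h,k,segs,col):
    pass
E
python3 - <<'E'
from h import *
ims=[]
for n,o in(('top',(405,170)),('side',(355,255))):
    im=cv2.imread(f'pics/{n}0.png');k=7;w,hh=57,60
    big=cv2.resize(im[o[1]:o[1]+hh,o[0]:o[0]+w],None,fx=k,fy=k,interpolation=cv2.INTER_CUBIC)
    for v,c in(([.549,-.3606,-1.464,.604,-.003],(0,0,255)),([.549,-.3606,-1.464,.54,0],(255,0,0))):
        Rw,oo=deck(v)
        P=[[0,.06,0],[0,-.06,0],[.1,-.06,0],[.1,.06,0],[0,.06,0],[-.012,.06,.014],[-.012,-.06,.014],[0,-.06,0],[.1,-.06,0],[.1,-.06,-.012],[-.012,-.06,-.012]]
        q=(proj(n,np.array(P)@Rw.T+oo)-o+.5)*k-.5
        cv2.polylines(big,[np.round(q*8).astype(int).reshape(-1,1,2)],False,c,1,cv2.LINE_AA,3)
    ims.append(big)
cv2.imwrite('pics/ov1.png',np.hstack(ims))
E
```

```text
(no output)
```

View pics/ov1.png

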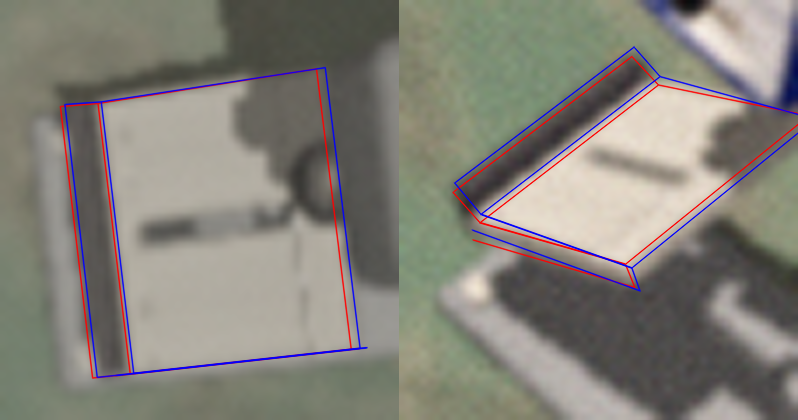

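```bash
cat > fit.py <<'E'
from h import *
from scipy.ndimage import map_coordinates,gaussian_filter
from scipy.optimize import minimize
G={n:gaussian_filter(cv2.imread(f'pics/{n}0.png').astype(float).sum(2)/3,.6) for n in('top','side')}
c=dict(fn=[0,-.058,0],ff=[0,.058,0],ln=[-.012,-.06,.014],lf=[-.012,.06,.014],un=[.1,-.06,0],ub=[.1,-.06,-.012],uf=[.1,.06,0],n0=[0.005,-.06,0],b0=[.005,-.06,-.012],f0=[0.005,.06,0],f5=[.04,.06,0],u5=[.1,-.02,0],um=[.1,.0,0])
E=[('top','fn','ff'),('top','ln','lf'),('top','f0','f5'),('top','n0','un'),('top','un','u5'),('side','fn','ff'),('side','ln','lf'),('side','n0','un'),('side','b0','ub'),('side','un','um')]
def score(v,parts=False):
    Rw,o=deck([*v[:4],0]);out=[]
    for n,a,b in E:
        P=np.linspace(c[a],c[b],40)@Rw.T+o;q=proj(n,P)+(v[4:6] if n=='top' else v[6:8])
        d=q[-1]-q[0];nn=np.array([-d[1],d[0]])/np.hypot(*d)
        s=[map_coordinates(G[n],(q+k*nn).T[::-1],order=1) for k in(-.7,.7)]
        out.append(abs((s[1]-s[0]).mean())*np.hypot(*d)/40)
    return out if parts else -sum(out)+2*(np.square(v[4:])/.5**2).sum()
for t in np.arange(.42,.62,.02):
    best=None
    for s in range(6):
        x0=np.array([.549,-.361,-1.464,0,0,0,0])+np.random.default_rng(s).normal(size=7)*[.002,.002,.01,.3,.3,.3,.3]
        r=minimize(lambda u:score(np.r_[u[:3],t,u[3:]]),x0,method='Nelder-Mead',options=dict(maxiter=1500,initial_simplex=x0+np.vstack([np.zeros(7),np.diag([.003,.003,.02,.4,.4,.4,.4])])))
        if best is None or r.fun<best.fun:best=r
    print(round(t,2),round(best.fun,2),best.x.round(4))
E
python3 fit.py
```

```text
0.42 -213.27 [ 0.5478 -0.3581 -1.4743 -0.5503  0.0747  0.4131  0.5458]
0.44 -219.12 [ 0.5479 -0.3584 -1.4701 -0.5105  0.0674  0.3779  0.4948]
0.46 -222.9 [ 0.5481 -0.3586 -1.4688 -0.4459  0.0757  0.341   0.3954]
0.48 -225.46 [ 0.5478 -0.3589 -1.4632 -0.3818  0.0088  0.24    0.379 ]
0.5 -226.79 [ 0.5479 -0.359  -1.4644 -0.2824  0.0119  0.1828  0.2672]
0.52 -227.22 [ 0.5477 -0.3591 -1.4629 -0.2009 -0.0388  0.0911  0.2234]
0.54 -226.93 [ 0.5477 -0.3592 -1.4621 -0.1304 -0.0717  0.0191  0.1643]
0.56 -224.75 [ 0.5476 -0.3594 -1.461  -0.0552 -0.1028 -0.0588  0.0964]
0.58 -220.48 [ 5.4760e-01 -3.5960e-01 -1.4581e+00 -1.1000e-03 -1.1560e-01 -1.0900e-01
  2.8200e-02]
0.6 -214.21 [ 0.5476 -0.3596 -1.4568  0.0744 -0.1604 -0.1962 -0.0274]
```

Tilt comes out at about 0.525 rad and the fit is smooth. I'll now work out the approach to the block, closing across its 45 mm width.

```bash
cat > goal.py <<'E'
from h import *
import sys
PV=[.5477,-.3591,-1.463,.525,0.]; BV=[.5550,.0935,.02,-1.43]
def down(yawy): # tool z down, tool y at world angle yawy
    y=np.array([np.cos(yawy),np.sin(yawy),0]);z=np.array([0,0,-1.]);return np.c_[np.cross(y,z),y,z]
def place(dx,dy,h): # TCP above deck point, square to the deck; tool y = +deck y
    Rw,o=deck(PV);return o+Rw@[dx,dy,h],np.c_[-Rw[:,0],Rw[:,1],-Rw[:,2]]
def show(*goals):
    s=sensors.read_state();R0=R.from_rotvec(s['tool_rot']).as_matrix()
    print('t',round(s['time_s'],2),'pos',s['position'].round(4),'q',np.round(s['joint_positions'],2),'F',np.round(s['force'],1),'w',round(s['grip_width'],4))
    for p,Rg in goals:
        d=R0.T@(np.array(p)-s['position']);r=R.from_matrix(R0.T@Rg).as_rotvec()
        print('goal',np.round(p,4),'d',d.round(4),'r',r.round(4),'rows',round(max(np.linalg.norm(d)/.0625,np.linalg.norm(r)/.188),1))
E
python3 -c "
from goal import *
D=down(np.pi-1.43)
show(([.555,.0935,.2],D),([.555,.0935,.12],D),([.555,.0935,.023],D))"
```

```text
t 0.1 pos [0.225  0.6091 0.2442] q [-1.24  0.62 -0.01  1.42  0.01  1.1  -0.04] F [0.3 0.2 0.4] w 0.0852
goal [0.555  0.0935 0.2   ] d [-0.4882 -0.3693  0.0451] r [-0.0023 -0.0005 -0.4945] rows 9.8
goal [0.555  0.0935 0.12  ] d [-0.4882 -0.3691  0.1251] r [-0.0023 -0.0005 -0.4945] rows 10.0
goal [0.555  0.0935 0.023 ] d [-0.4882 -0.3688  0.2221] r [-0.0023 -0.0005 -0.4945] rows 10.4
```

```bash
python3 jog.py '0.085 -0.12 -0.09 0 0 0 -0.12; 0.085 -0.24 -0.18 0.02 0 0 -0.25; 0.085 -0.488 -0.369 0.06 0 0 -0.494; 0.085 -0.488 -0.369 0.08 0 0 -0.494;0.085 -0.488 -0.369 0.08 0 0 -0.494;0.085 -0.488 -0.369 0.08 0 0 -0.494;0.085 -0.488 -0.369 0.09 0 0 -0.494;0.085 -0.488 -0.369 0.1 0 0 -0.494;0.085 -0.488 -0.369 0.11 0 0 -0.494;0.085 -0.488 -0.369 0.115 0 0 -0.494;0.085 -0.488 -0.369 0.115 0 0 -0.494;0.085 -0.488 -0.369 0.115 0 0 -0.494' 40
python3 -c "
from goal import *
cv2.imwrite('pics/s1.png',cv2.resize(vision.read_camera('side')[150:270,230:390,::-1],None,fx=5,fy=5,interpolation=cv2.INTER_CUBIC))
D=down(np.pi-1.43)
show(([.555,.0935,.12],D),([.555,.0935,.023],D))"
```

```text
time_s: 1.6
position: [0.5546, 0.0949, 0.1298]
tool_rot: [0.22, -3.132, -0.001]
force: [0.4, -0.3, -0.5]
grip_width: 0.0855
gripper_force: 0.0
t 1.65 pos [0.5545 0.0962 0.1304] q [-0.14  0.62 -0.11  1.81  0.1   0.72  1.41] F [-0.9  0.7  0.4] w 0.085
goal [0.555  0.0935 0.12  ] d [-0.0001 -0.0028  0.0103] r [ 0.0014 -0.0005  0.0015] rows 0.2
goal [0.555  0.0935 0.023 ] d [-1.000e-04 -2.900e-03  1.073e-01] r [ 0.0014 -0.0005  0.0015] rows 1.7
```

View pics/s1.png

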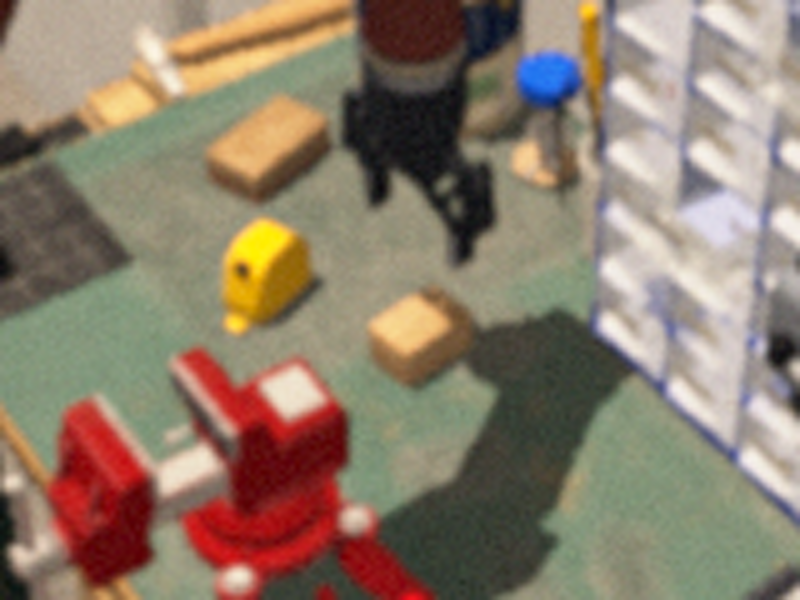

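The gripper hangs above the block at crop (420,335) with its fingers either side of the 45 mm width, well clear of the tape and sanding block. I'll descend and grip.

```bash
python3 jog.py '0.085 0 -0.002 0.04 0 0 0;0.085 0 -0.002 0.08 0 0 0;0.085 0 -0.002 0.107 0 0 0;0.085 0 -0.002 0.107 0 0 0;0.085 0 -0.002 0.107 0 0 0;0 0 -0.002 0.107 0 0 0;0 0 -0.002 0.107 0 0 0;0 0 -0.002 0.107 0 0 0;0 0 -0.002 0.107 0 0 0;0 0 -0.002 0.107 0 0 0' 40
python3 -c "
from goal import *
show()"
```

```text
time_s: 2.9
position: [0.5561, 0.0928, 0.0244]
tool_rot: [-0.22, 3.132, 0.001]
force: [-0.8, 0.1, 7.3]
grip_width: 0.0442
gripper_force: 42.7
t 2.9 pos [0.5561 0.0928 0.0244] q [-0.15  0.79 -0.08  1.87  0.13  0.49  1.39] F [-0.8  0.1  7.3] w 0.0442
```

```bash
python3 jog.py '0 0 0 -0.04 0 0 0;0 0 0 -0.08 0 0 0;0 0 0 -0.12 0 0 0;0 0 0 -0.16 0 0 0;0 0 0 -0.19 0 0 0;0 0 0 -0.19 0 0 0' 60
python3 -c "
from goal import *
a=[]
for n,o in(('top',(272,175)),('side',(285,170))):
    a.append(cv2.resize(vision.read_camera(n)[o[1]:o[1]+50,o[0]:o[0]+50,::-1],None,fx=8,fy=8,interpolation=cv2.INTER_CUBIC))
cv2.imwrite('pics/s2.png',np.hstack(a))
p=place(.040,0,.16);q=place(.040,0,.05)
m=(np.array([.52,-.03,.25]),p[1])
show(m,p,q)"
```

```text
time_s: 3.65
position: [0.5565, 0.0926, 0.2153]
tool_rot: [-0.219, 3.129, 0.001]
force: [-0.9, -0.6, -2.1]
grip_width: 0.0438
gripper_force: 63.4
t 3.75 pos [0.5544 0.0922 0.2122] q [-0.12  0.52 -0.13  1.72  0.08  0.91  1.43] F [ 0.1  0.6 -1.9] w 0.044
goal [ 0.52 -0.03  0.25] d [ 0.0512 -0.1162 -0.0376] r [ 0.4178 -0.4081  1.5633] rows 8.9
goal [ 0.537  -0.2601  0.2469] d [ 0.0665 -0.3464 -0.0344] r [ 0.4178 -0.4081  1.5633] rows 8.9
goal [ 0.5429 -0.3149  0.1517] d [ 0.0681 -0.4015  0.0608] r [ 0.4178 -0.4081  1.5633] rows 8.9
```

View pics/s2.png

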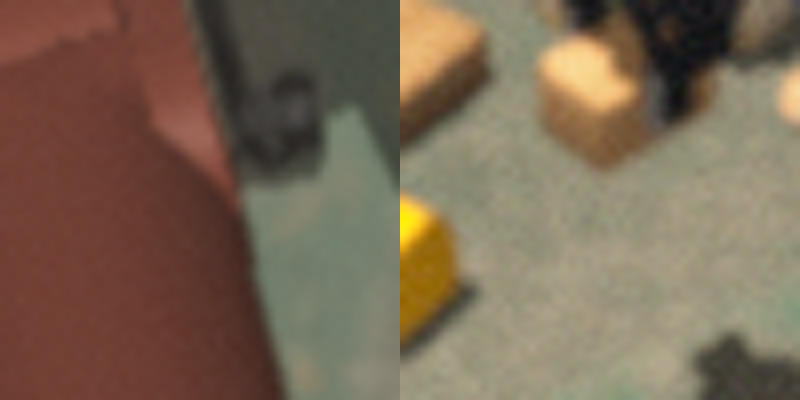

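The block is firmly held, in line with the jaws, and its near end is at about (590,110). Now carry it round the cabinet's front while turning to square with the deck.

```bash
python3 jog.py '0 0.051 -0.03 -0.038 0.1 -0.1 0.37;0 0.051 -0.06 -0.038 0.2 -0.2 0.74;0 0.051 -0.09 -0.038 0.3 -0.3 1.1;0 0.051 -0.116 -0.038 0.418 -0.408 1.563;0 0.051 -0.116 -0.038 0.418 -0.408 1.563;0 0.051 -0.116 -0.038 0.418 -0.408 1.563;0 0.051 -0.116 -0.038 0.418 -0.408 1.563;0 0.051 -0.116 -0.038 0.418 -0.408 1.563;0 0.051 -0.116 -0.038 0.418 -0.408 1.563;0 0.051 -0.116 -0.038 0.418 -0.408 1.563;0 0.051 -0.116 -0.038 0.418 -0.408 1.563;0 0.051 -0.116 -0.038 0.418 -0.408 1.563'
python3 -c "
from goal import *
show(place(.040,0,.16),place(.04,0,.05))"
```

```text
time_s: 5.25
position: [0.5206, -0.0303, 0.2513]
tool_rot: [1.81, 2.016, -0.484]
force: [0.5, 0.4, -1.4]
grip_width: 0.0439
gripper_force: 63.4
t 5.25 pos [ 0.5206 -0.0303  0.2513] q [-0.64  0.5   0.56  1.86  0.34  0.89 -0.25] F [ 0.5  0.4 -1.4] w 0.0439
goal [ 0.537  -0.2601  0.2469] d [-0.1971 -0.0085  0.119 ] r [ 0.0012 -0.0008 -0.0006] rows 3.7
goal [ 0.5429 -0.3149  0.1517] d [-0.1972 -0.0086  0.229 ] r [ 0.0012 -0.0008 -0.0006] rows 4.8
```

```bash
python3 jog.py '0 -0.05 -0.002 0.03 0 0 0;0 -0.1 -0.004 0.06 0 0 0;0 -0.15 -0.006 0.09 0 0 0;0 -0.197 -0.008 0.119 0 0 0;0 -0.197 -0.008 0.15 0 0 0;0 -0.197 -0.008 0.18 0 0 0;0 -0.197 -0.008 0.18 0 0 0;0 -0.197 -0.008 0.18 0 0 0'
cat > look.py <<'E'
from goal import *
import sys
a=[]
s=sensors.read_state();R0=R.from_rotvec(s['tool_rot']).as_matrix()
bc=s['position']+R0@[0,0,.0044]; Rw,oo=deck(PV)
for n,o in(('top',(400,165)),('side',(350,225))):
    k=6;big=np.ascontiguousarray(cv2.resize(vision.read_camera(n)[o[1]:o[1]+80,o[0]:o[0]+66,::-1],None,fx=k,fy=k,interpolation=cv2.INTER_CUBIC))
    def L(P,c):
        q=(proj(n,np.array(P))-o+.5)*k-.5
        cv2.polylines(big,[np.round(q*8).astype(int).reshape(-1,1,2)],False,c,1,cv2.LINE_AA,3)
    c=np.array([[1,1,1],[1,-1,1],[-1,-1,1],[-1,1,1],[1,1,1],[1,1,-1],[1,-1,-1],[-1,-1,-1],[-1,1,-1],[1,1,-1]])*[.035,.0225,.02]
    L(bc+c@R0.T,(0,255,0))
    L(np.array([[0,.06,0],[0,-.06,0],[.1,-.06,0],[.1,.06,0]])@Rw.T+oo,(0,0,255))
    L(np.array([[0,0,0],[.1,0,0]])@Rw.T+oo,(255,0,0))
    a.append(big)
cv2.imwrite(f'pics/{sys.argv[1]}.png',np.hstack(a))
print('block in deck',(Rw.T@(bc-oo)).round(4))
show(place(.040,0,.0244))
E
python3 look.py s3
```

```text
time_s: 6.25
position: [0.5418, -0.2893, 0.1951]
tool_rot: [1.809, 2.016, -0.482]
force: [-0.6, 0.4, -0.8]
grip_width: 0.044
gripper_force: 63.3
block in deck [0.0396 0.0017 0.096 ]
t 6.35 pos [ 0.5424 -0.2888  0.1955] q [-0.11  0.61  0.53  1.85  0.35  0.55  0.13] F [ 0.3 -0.5 -1.3] w 0.044
goal [ 0.5443 -0.3277  0.1296] d [-0.0006 -0.0026  0.0765] r [ 0.0048 -0.0001 -0.0005] rows 1.2
```

View pics/s3.png

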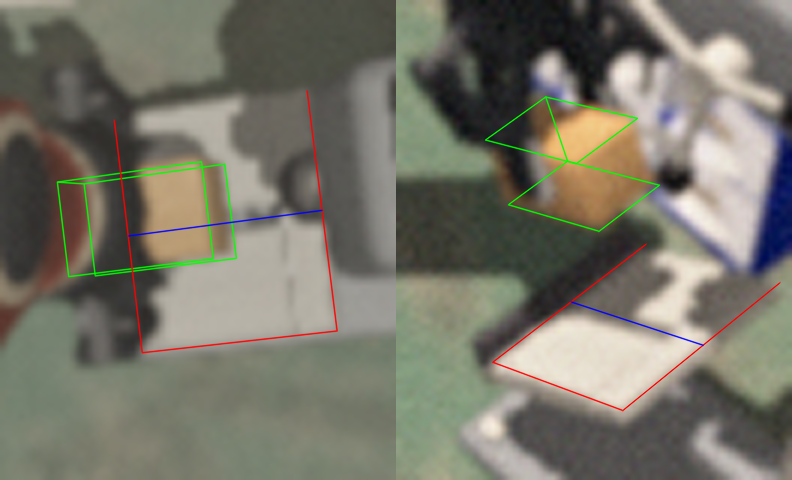

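The green model outline matches the held block in both views (end face at about (213,260) top, corner (600,230) side), and the red deck outline matches too. I'll lower it with a small y correction.

```bash
python3 jog.py '0 0 -0.002 0.02 0.004 0 0;0 0 -0.002 0.04 0.004 0 0;0 0 -0.002 0.055 0.004 0 0;0 0 -0.002 0.065 0.004 0 0;0 0 -0.002 0.07 0.004 0 0;0 0 -0.002 0.07 0.004 0 0;0 0 -0.002 0.07 0.004 0 0;0 0 -0.002 0.07 0.004 0 0'
cat > st.py <<'E'
from goal import *
s=sensors.read_state();Rw,oo=deck(PV)
R0=R.from_rotvec(s['tool_rot']).as_matrix()
print('block in deck mm',(1e3*Rw.T@(s['position']+R0@[0,0,.0044]-oo)).round(1),'F deck',(Rw.T@s['force']).round(1),'tau',s['torque'].round(2))
show(place(.04,0,.0244))
E
python3 st.py
```

```text
time_s: 7.35
position: [0.5437, -0.3243, 0.134]
tool_rot: [1.811, 2.016, -0.487]
force: [0.1, -0.3, -1.3]
grip_width: 0.0445
gripper_force: 63.4
block in deck mm [39.3 -0.3 25.6] F deck [-0.4  0.  -1.2] tau [ 0.71  0.12 -0.05]
t 7.35 pos [ 0.5437 -0.3243  0.134 ] q [-0.04  0.72  0.52  1.86  0.35  0.41  0.13] F [ 0.1 -0.3 -1.3] w 0.0445
goal [ 0.5443 -0.3277  0.1296] d [-0.0007  0.0003  0.0056] r [-0.0011 -0.0002 -0.0006] rows 0.1
```

```bash
python3 jog.py '0 0 0 0.002 0 0 0;0 0 0 0.003 0 0 0;0 0 0 0.004 0 0 0;0 0 0 0.004 0 0 0;0 0 0 0.004 0 0 0'; python3 st.py
```

```text
time_s: 7.98
position: [0.5436, -0.3263, 0.1303]
tool_rot: [1.812, 2.016, -0.488]
force: [-1.8, 2.9, 2.3]
grip_width: 0.0437
gripper_force: 64.1
block in deck mm [39.1 -0.6 21.4] F deck [-1.5 -1.5  3.5] tau [ 0.67  0.3  -0.2 ]
t 7.97 pos [ 0.5436 -0.3263  0.1303] q [-0.03  0.73  0.52  1.86  0.35  0.41  0.13] F [-1.8  2.9  2.3] w 0.0437
goal [ 0.5443 -0.3277  0.1296] d [-0.0009  0.0006  0.0014] r [-0.002  -0.0005 -0.0007] rows 0.0
```

```bash
python3 jog.py '0 0 0 0.001 0 0 0;0 0 0 0.001 0 0 0;0 0 0 0.001 0 0 0'; python3 st.py
```

```text
time_s: 8.35
position: [0.5436, -0.3264, 0.1301]
tool_rot: [1.812, 2.016, -0.488]
force: [-3.1, 7.0, 9.1]
grip_width: 0.0441
gripper_force: 65.2
block in deck mm [39.1 -0.6 21.2] F deck [-1.8 -2.4 11.5] tau [ 0.54  0.53 -0.38]
t 8.35 pos [ 0.5436 -0.3264  0.1301] q [-0.03  0.73  0.52  1.86  0.35  0.41  0.13] F [-3.1  7.   9.1] w 0.0441
goal [ 0.5443 -0.3277  0.1296] d [-0.0009  0.0006  0.0012] r [-0.002  -0.0006 -0.0009] rows 0.0
```

Contact with the deck. Ease off slightly and slide down to the lip.

```bash
python3 jog.py '0 0 0 -0.001 0 0 0;0 0.001 0 -0.001 0 0 0;0 0.002 0 -0.001 0 0 0;0 0.003 0 -0.001 0 0 0;0 0.003 0 -0.001 0 0 0'; python3 st.py
```

```text
time_s: 8.98
position: [0.5439, -0.3241, 0.1288]
tool_rot: [1.811, 2.016, -0.487]
force: [0.2, 0.3, 3.6]
grip_width: 0.0437
gripper_force: 63.9
block in deck mm [36.5 -0.1 21.2] F deck [1.6 0.2 3.3] tau [ 0.13  0.02 -0.01]
t 8.97 pos [ 0.5439 -0.3241  0.1288] q [-0.04  0.73  0.52  1.87  0.35  0.4   0.13] F [0.2 0.3 3.6] w 0.0437
goal [ 0.5443 -0.3277  0.1296] d [-0.0035  0.0001  0.0012] r [-0.0009  0.0002 -0.0005] rows 0.1
```

```bash
python3 jog.py '0 0.001 0 0 0 0 0;0 0.0015 0 0 0 0 0;0 0.0015 0 0 0 0 0'; python3 st.py
```

```text
time_s: 9.35
position: [0.5435, -0.3228, 0.128]
tool_rot: [1.811, 2.016, -0.488]
force: [0.0, -1.0, 2.9]
grip_width: 0.0443
gripper_force: 63.9
block in deck mm [34.9 -0.2 21.1] F deck [ 2.3 -0.1  2.1] tau [ 0.02 -0.13  0.06]
t 9.35 pos [ 0.5435 -0.3228  0.128 ] q [-0.04  0.73  0.52  1.87  0.35  0.4   0.13] F [ 0.  -1.   2.9] w 0.0443
goal [ 0.5443 -0.3277  0.1296] d [-0.0051  0.0002  0.0011] r [-0.0012  0.0001 -0.0006] rows 0.1
```

```bash
python3 jog.py '0 0.001 0 0 0 0 0;0 0.001 0 0 0 0 0;0 0.001 0 0 0 0 0'; python3 st.py
```

```text
time_s: 9.72
position: [0.5435, -0.3227, 0.128]
tool_rot: [1.811, 2.014, -0.488]
force: [1.6, -3.3, 2.6]
grip_width: 0.0442
gripper_force: 63.8
block in deck mm [34.8 -0.2 21.2] F deck [4.3 1.2 0.5] tau [-0.6  -0.39  0.14]
t 9.72 pos [ 0.5435 -0.3227  0.128 ] q [-0.04  0.73  0.52  1.87  0.35  0.4   0.12] F [ 1.6 -3.3  2.6] w 0.0442
goal [ 0.5443 -0.3277  0.1296] d [-0.0052  0.0002  0.0012] r [-0.0009  0.0011 -0.0015] rows 0.1
```

```bash
python3 jog.py '0 0.001 0 0 0 0 0;0 0.001 0 0 0 0 0;0 0.001 0 0 0 0 0'; python3 st.py
```

```text
time_s: 10.1
position: [0.5435, -0.3226, 0.128]
tool_rot: [1.811, 2.013, -0.488]
force: [2.4, -5.0, 3.4]
grip_width: 0.044
gripper_force: 63.7
block in deck mm [34.7 -0.3 21.2] F deck [6.2 1.9 0.3] tau [-0.92 -0.48  0.1 ]
t 10.1 pos [ 0.5435 -0.3226  0.128 ] q [-0.04  0.73  0.53  1.87  0.35  0.4   0.12] F [ 2.4 -5.   3.4] w 0.044
goal [ 0.5443 -0.3277  0.1296] d [-0.0053  0.0003  0.0012] r [-0.0008  0.0022 -0.0023] rows 0.1
```

Lip contact at 34.7 mm. I'll press lightly onto the deck, then check centring before releasing.

```bash
python3 jog.py '0 -0.001 0 0.001 0 0 0;0 -0.001 0 0.0015 0 0 0;0 -0.001 0 0.0015 0 0 0'; python3 st.py; python3 look.py s4
```

```text
time_s: 10.48
position: [0.5435, -0.3227, 0.1277]
tool_rot: [1.812, 2.014, -0.488]
force: [-0.8, 1.8, 12.2]
grip_width: 0.0443
gripper_force: 65.2
block in deck mm [34.7 -0.3 20.9] F deck [ 4.5 -0.6 11.5] tau [-0.76  0.01 -0.12]
t 10.47 pos [ 0.5435 -0.3227  0.1277] q [-0.04  0.73  0.52  1.87  0.35  0.4   0.12] F [-0.8  1.8 12.2] w 0.0443
goal [ 0.5443 -0.3277  0.1296] d [-0.0053  0.0003  0.0009] r [-0.001   0.0008 -0.0017] rows 0.1
block in deck [ 0.0347 -0.0003  0.0209]
t 10.57 pos [ 0.5435 -0.3227  0.1277] q [-0.04  0.73  0.52  1.87  0.35  0.4   0.12] F [-0.7  2.8 10.8] w 0.0445
goal [ 0.5443 -0.3277  0.1296] d [-0.0053  0.0003  0.0009] r [-0.001   0.0008 -0.0016] rows 0.1
```

View pics/s4.png

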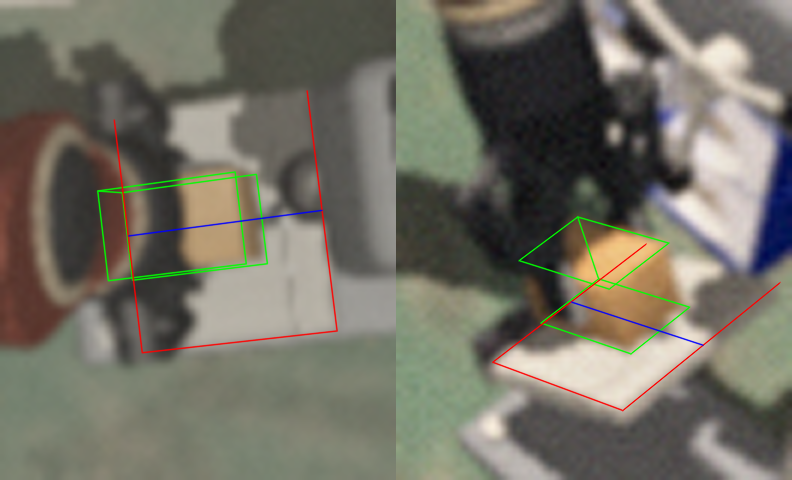

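The block sits on the deck against the lip at crop (220,220) top, with its long axis along the blue centre line. I'll release and retreat along the deck normal.

```bash
python3 jog.py '0 0 0 -0.0005 0 0 0;0.06 0 0 -0.0005 0 0 0;0.075 0 0 -0.0005 0 0 0;0.075 0 0 -0.0005 0 0 0;0.075 0 0 -0.0005 0 0 0;0.075 0 0 -0.02 0 0 0;0.075 0 0 -0.05 0 0 0;0.075 0 0 -0.1 0 0 0;0.075 0.05 0 -0.14 0 0 0;0.075 0.1 0 -0.16 0 0 0;0.075 0.15 0 -0.18 0 0 0;0.075 0.2 0 -0.18 0 0 0'; python3 -c "
from goal import *
a=[]
for n,o in(('top',(405,165)),('side',(350,235))):
    im=vision.read_camera(n)[:,:,::-1];cv2.imwrite('pics/%s9.png'%n,im)
    a.append(cv2.resize(im[o[1]:o[1]+70,o[0]:o[0]+57],None,fx=7,fy=7,interpolation=cv2.INTER_CUBIC))
cv2.imwrite('pics/s5.png',np.hstack(a))
show()"
```

```text
time_s: 12.08
position: [0.5164, -0.0575, 0.1832]
tool_rot: [1.81, 2.017, -0.48]
force: [1.5, 0.4, -0.4]
grip_width: 0.0747
gripper_force: 0.0
t 12.18 pos [ 0.515  -0.0529  0.1794] q [-0.61  0.6   0.59  1.97  0.33  0.68 -0.24] F [ 0.9  0.2 -0.5] w 0.0753
```

View pics/s5.png

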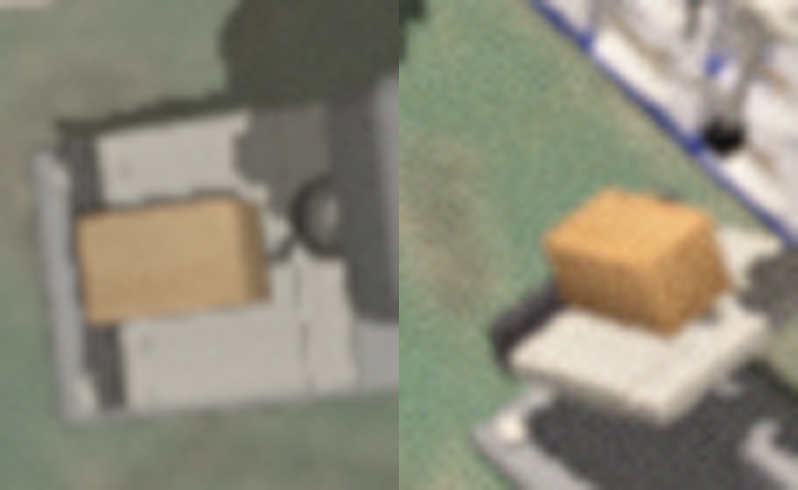

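The block lies on the deck with its lower end behind the lip (top crop corners (78,213), (88,322)). I'll quantify the placing.

Run:
```python
from goal import *
Rw,o=deck(PV)
# along deck: s=+1 upper end, t=+1 +y side
c=[[-1,1,1],[-1,-1,1],[1,1,1],[1,-1,1]]
T=unc([(78,213),(88,322),(236,198),(246,302)],7,(405,165))
S=unc([(608,188),(547,240),(712,213),(640,270)],7,(350,235),(399,0))   # order +y low, -y low...
S=np.array([S[1],S[1],S[2],S[3]]); 
cs=[[-1,1,1],[-1,-1,1],[1,1,1],[1,-1,1],[1,-1,-1]]
S=unc([(608,188),(547,240),(712,213),(640,270),(672,333)],7,(350,235),(399,0))
def mod(v,a):
    q=(np.array(a)*[.035,.0225,.02])@R.from_rotvec([0,v[4],v[3]]).as_matrix().T+v[:3];return q@Rw.T+o
def f(v):
    return np.r_[proj('top',mod(v,c))-T,proj('side',mod(v,cs))-S].ravel()
r=least_squares(f,[.035,0,.02,0,0]);print(r.x.round(4));print(r.fun.reshape(-1,2).round(2).tolist())
# the deck corners as seen now
q=np.array([[0,.06,0],[0,-.06,0],[.1,-.06,0]])@Rw.T+o
print('deck top',((proj('top',q)-(405,165)+.5)*7).round(0).tolist(),'side',((proj('side',q)-(350,235)+.5)*7+(399,0)).round(0).tolist())
```

```text
[ 0.0335  0.0014  0.0186 -0.0237 -0.0675]
[[-0.17, 0.64], [-0.15, 0.0], [-0.36, 0.1], [-0.26, 0.57], [0.89, -0.05], [-0.32, -0.27], [0.39, -0.27], [0.54, -0.8], [0.2, 1.15]]
deck top [[98.0, 140.0], [131.0, 412.0], [358.0, 386.0]] side [[691.0, 215.0], [512.0, 353.0], [664.0, 409.0]]
```

```bash
python3 -c "
from workcell import robot, vision, sensors
print(robot.finish_job())"
```

```text
the job is handed in; nothing more can be done
None
```

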